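# Find the socket key that fits the mould clamp's nut

## Task

Find which of the three T-handled socket keys fits the hex nut on the clamped plaster mould: take a key from the wooden stand and try it on the nut, and put every key that does not go over it back upright, open end down, in a hole of the stand. Finish while still gripping the fitting key, upright and fully down over the nut: do not let go of it at the end. Do not tip or drop the keys, and leave the other things on the bench where they are.

Things in the scene. Friction and masses are not known exactly. Their poses are not given: they have to be found in the camera images.
- key_a: Steel T-handled socket key, 112 mm tall, 0.2 to 0.4 kg; all three keys look alike outside. Origin: centre of the open lower end, z up. Socket 36 mm in diameter up to 38 mm, then a 12 mm shank; on top a cross bar 60 mm long (key's x), 14 mm thick (y), 20 mm high, its centre 102 mm above the origin.
- key_b: Second key, same outside and axes as key_a. Each key has a hexagonal opening below, 28 mm deep, mouth bevelled, flats facing its x axis and every 60 degrees. Across flats one of the three keys measures 26 mm and goes over the nut; the others, 21.5 and 19.5 mm, stay perched on it. Only trying tells which (letters mean nothing).
- key_c: Third key, same outside and axes as key_a; see key_b for the openings.
- stand: Fixed wooden block 250 (x) by 64 (y) by 45 mm high; origin under its centre. Three blind round holes 41 mm in diameter, 35 mm deep (floor 10 mm above the origin), on its x axis at -82, 0 and +82 mm; in each a key stands, open end down, free to turn.
- nut_seat (a point): Centre of the hex nut's underside, on a washer 40 mm across, 71 mm above the bench; z up. Nut 24 mm across flats, 20 mm high (top 4 mm bevelled), stud end 3 mm above it; flats face this x axis and every 60 degrees; stiff, may turn a little. A key fully down has its lower end on the washer (its origin here); a wrong one stops 15 to 20 mm higher.
- clamp: Fixed plaster casting mould on a 200 (x) by 130 (y) mm board, under a dark steel strap along its x axis, strap top 68 mm above the bench; two end caps 81 mm either side of the nut reach 74 mm. Origin under its centre, the nut above it.
- cup: Bystander, to be left alone: white handleless ceramic cup, 68 mm across, 75 mm high; origin at the underside's centre.
- wood_tool: Bystander, to be left alone: wooden modelling stick lying flat, 90 mm long, 12 mm thick.
- dish: Bystander, to be left alone: small white dish, 80 mm across, 35 mm high; origin at the underside's centre.
- bowl: Bystander, to be left alone: white bowl, 130 mm across, 55 mm high; origin at the underside's centre.
- bud_vase: Bystander, to be left alone: white closed bud vase, 72 mm across, 100 mm high; origin at the underside's centre.
- glaze_jar: Bystander, to be left alone: lidded glass jar, 72 mm across, 85 mm high; origin at the underside's centre.
- scraper: Bystander, to be left alone: spatula-like scraper lying flat.
There are look-alikes about, which are no part of the job. What is shaped like the key_c but black or pink is not meant.

How it is judged:
By the outcome, as a careful person would: the job done as asked, in the order asked, and still so for the second after the job is handed in, while the arm keeps its last pose, push and grip.
It also fails if it takes over 72 s, if anything falls off the work surface, if the arm or the gripper's body presses on something with over 40 N, if the wrist force passes 120 N, or if a joint passes its speed limit or range.

## Robot

A 6-joint arm with a two-finger parallel gripper is mounted at the origin on the work surface. World frame = base frame: x ahead of the robot, y to its left, z up, the work surface at z = 0. Lengths are in mm, angles in rad, forces in N, time in s.
With the tool pointing down it reaches from about 350 to 875 mm from the base axis. Payload 4.2 kg.
Tool frame: the origin (TCP) lies midway between the tips of the shut fingers; the grasp point (between the pads) lies 19 mm behind it; z points along the fingers, y is the direction in which the jaws open and shut (so a half turn about z gives the same grasp; the last joint's range is limited). The gripper opens to 85 mm and grips with 20 to 120 N. Pads are 22 mm wide; open, the fingers measure 114 mm over their backs; the gripper's body (76 mm by 85 mm) begins 54 mm behind the grasp point. The pads swing forward as they close: fully open they stand 13 mm farther back than shut.
Start: joints at [-0.924, 0.385, 0.008, 0, -1.194, -0.259], TCP at [236.359, -578.562, 231.312] pointing down, gripper open.
Joint ranges: [-3.14, 3.14], [-1.21, 2.06], [-1.07, 1.41], [-3.16, 2.05], [-2.99, -0.16], [-3.1, 3.1]. Speed limits (rad/s): [2.79, 2.79, 3.14, 3.14, 3.14, 3.14].

## Interface

Orientations are given as a unit quaternion [x, y, z, w].
In Python, from bench import readout, optics, workorder, nets gives the robot as it stands. The module is installed in compiled form; this text tells all that it offers.
- The arm moves only by the tool move_arm, never from a script. Its argument "steps" is a list of rows, each a list of 7 numbers: the opening, from -1 (shut) to 1 (fully open), so that 0 is half open, then the shift along the world's x, y, z in mm, then the turn, a rotation vector about the world's x, y, z in rad. In form: [[gripper, tx, ty, tz, wx, wy, wz], ...]. A call has 1 to 5 rows; each row is the pose to reach, as a shift and turn from the pose commanded when the call began; what a row does not reach only later rows make up. A row lasts 1/12 s, in which the tool goes at most 41.7 mm and 7.16 degrees, less where a joint would pass 70% of its speed; a pose out of reach is approached as far as the arm can. A call with a gripper value outside its range is refused whole. The fingers move at their own pace and stop on an object; the grip force is fixed at half the most. Time passes only in rows, so rows that repeat a pose let the fingers close. It gives the time, the measured TCP pose, the force and the opening at its end, in the units of the state.
- readout.read_state(): the state, without advancing time (a new reading comes with each control period).
- optics.get_image(name): name is "scene" or "top"; returns a dict with "frame" (400x640x3 uint8, blue, green, red), "fx", "fy", "cx", "cy" (pixels), "rvec" (rotation vector, rad) and "tvec" (3), from world to camera coordinates, as OpenCV has them. Camera axes: x right, y down, z forward; pixel columns grow to the right and rows downward; lengths in mm; the calibration is good to about 2 mm. A picture is of the moment at which its call begins. There is no depth.
- workorder.job_done(): hands the job in, once; it reports no verdict.
Trained networks look in a picture, given as the dict that the camera call returned (one of the last four; its "shot" number tells which), for a name from the list of things; names that differ only in an ending like _2 or _b are one class to them, and where a whole thing is asked for, a point or a joint stands for the part that bears it (a point fixed in the world has none). Each returns a list of dicts, best first, with "conf" (0 to 1); they miss things now and then, are a little off and sometimes report something else, mostly with a low value. They report only what shows in the picture. A call takes as long as a camera call. They do not tell look-alikes from the thing itself.
- nets.silhouettes(name, picture): "region" (400x640 bool, what is visible of it) and "extent" ([left, top, right, bottom] in pixels, round what is visible of it).
- nets.tip_of(name, picture): "uv" ([column, row] in pixels: a listed point, or the origin of a listed thing).
The state is a dict: "clock": time; "joints": joint angles; "joint_vel": joint speeds; "joint_efforts": joint torques, N m; "position": TCP position; "ee_rot": TCP orientation; "contact_force": force on the tool from outside, world axes, zero at the start; "wrist_torque": the same for the moment, N m; "gripper_width": finger opening in mm.
Only numpy, scipy, OpenCV 4.12 (cv2) and the standard library are available. Lean on these libraries where they do the work, as an engineer would, in place of code of your own. Each camera call takes 0.05 s, during which the arm holds its last target.

## Working session

There is one attempt and no reset: what is moved stays moved. The work goes in short steps, Python scripts to look and compute and a tool call to move; the robot and the scene stay as the last step left them, time stands still between calls to the robot, and variables do not carry over. Pictures are saved under pics/ and viewed, and the job is handed in when it is done.

Besides the shell and the picture viewer there is one more tool, called as name(argument=value, ...) on one line, values as JSON. move_arm: Moves the arm, as the interface text tells. Its arguments: {"type":"object","properties":{"steps":{"type":"array","items":{"type":"array","items":{"type":"number"}}}},"required":["steps"]}

```bash
mkdir -p pics; python3 - <<'E'
from bench import readout, optics, nets
import cv2,pickle
s=readout.read_state();print(s)
for n in ["scene","top"]:
    p=optics.get_image(n);cv2.imwrite(f"pics/{n}0.png",p["frame"]);pickle.dump(p,open(f"{n}0.pkl","wb"))
    print(n,p["fx"],p["cx"],p["cy"],p["rvec"],p["tvec"])
    for k in ["key_a","stand","nut_seat","clamp"]:
        for d in nets.tip_of(k,p): print(n,k,d)
E
```

```text
{'clock': 0.0, 'joints': array([-9.24387156e-01,  3.85552299e-01,  6.60813285e-03, -4.57911304e-04,
       -1.19402327e+00, -2.58598420e-01]), 'joint_vel': array([ 0.00095097, -0.00126154,  0.00081839, -0.00174656, -0.00074606,
       -0.00060654]), 'joint_efforts': array([-8.87618498e-04, -3.92286623e+01,  1.88396949e+01,  4.18623760e+00,
       -4.72420346e-03,  1.65929708e-05]), 'position': array([ 236.1302564 , -578.03553473,  230.22334306]), 'ee_rot': array([-1.92609536e-01,  9.81274856e-01,  1.06934209e-03, -2.83238453e-04]), 'contact_force': array([-0.06427735, -0.12766874,  0.99298429]), 'wrist_torque': array([-0.01952063,  0.02540122, -0.00522222]), 'gripper_width': 85.25299378627068}
scene 392.87160806835095 319.39295778629736 202.16979900366135 [ 2.25551973  0.80852864 -0.30948198] [-363.0374831  -155.99107761 1357.84151815]
scene key_a {'uv': [336.0, 309.8], 'conf': 0.91}
scene key_a {'uv': [232.4, 269.0], 'conf': 0.91}
scene key_a {'uv': [261.2, 248.0], 'conf': 0.81}
scene key_a {'uv': [208.7, 242.1], 'conf': 0.81}
scene key_a {'uv': [305.1, 296.1], 'conf': 0.74}
scene k
[... 211 characters left out ...]
uv': [337.5, 232.7], 'conf': 0.21}
scene clamp {'uv': [377.7, 198.3], 'conf': 0.6}
scene clamp {'uv': [427.7, 158.6], 'conf': 0.31}
top 490.42518306198355 323.02081316906373 205.32062561046598 [ 2.16593185 -2.17554349  0.10034591] [  -8.09335102  475.80975594 1473.0337873 ]
top key_a {'uv': [385.6, 166.5], 'conf': 0.79}
top key_a {'uv': [407.1, 227.5], 'conf': 0.71}
top key_a {'uv': [405.4, 271.3], 'conf': 0.61}
top key_a {'uv': [383.8, 141.7], 'conf': 0.57}
top key_a {'uv': [379.0, 227.0], 'conf': 0.55}
top key_a {'uv': [391.8, 190.1], 'conf': 0.52}
top stand {'uv': [387.7, 165.8], 'conf': 0.79}
top nut_seat {'uv': [247.8, 180.5], 'conf': 0.63}
top clamp {'uv': [251.7, 179.2], 'conf': 0.89}
```

View pics/scene0.png

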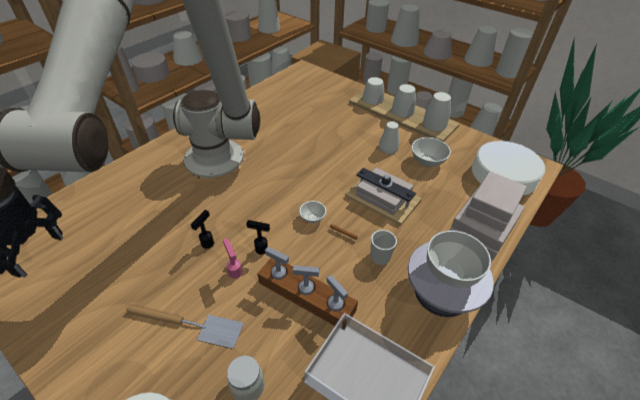

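View pics/top0.png

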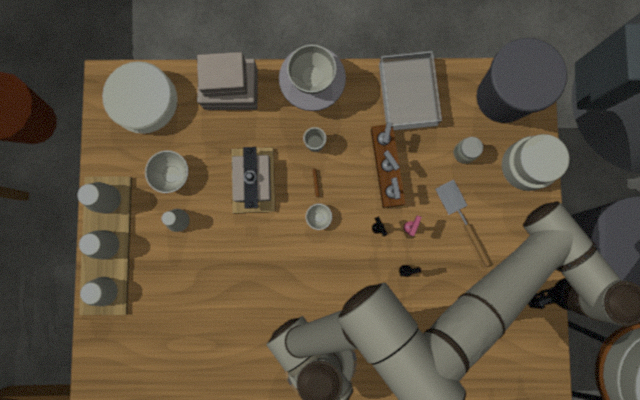

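The scene view shows three steel keys in the wooden stand at about (278,262), (306,280) and (337,293). The look-alikes stand loose on the bench: black at (205,230) and (259,237), pink at (233,260). The nut is on the strap at (386,182), and at (250,177) in the top view. Next I'll confirm with enlarged crops.

```bash
cat > h.py <<'E'
import numpy as np,cv2,pickle
def cam(p):
    K=np.array([[p["fx"],0,p["cx"]],[0,p["fy"],p["cy"]],[0,0,1]]);R=cv2.Rodrigues(np.array(p["rvec"],float))[0];return K,R,np.array(p["tvec"],float).reshape(3)
def ray(p,uv,z):
    K,R,t=cam(p);c=-R.T@t;d=R.T@np.linalg.inv(K)@np.array([uv[0],uv[1],1.]);return c+d*(z-c[2])/d[2]
def proj(p,X):
    K,R,t=cam(p);return cv2.projectPoints(np.array(X,float).reshape(-1,3),np.array(p["rvec"],float),np.array(p["tvec"],float),K,None)[0].reshape(-1,2)
def crop(p,c,h,f,name):
    x,y=c;w=h;im=p["frame"][max(0,y-w):y+w,max(0,x-w):x+w];cv2.imwrite(name,cv2.resize(im,None,fx=f,fy=f,interpolation=cv2.INTER_CUBIC))
def tri(ps,uvs):
    A=[]
    for p,uv in zip(ps,uvs):
        K,R,t=cam(p);P=K@np.c_[R,t];A+= [uv[0]*P[2]-P[0],uv[1]*P[2]-P[1]]
    v=np.linalg.svd(np.array(A)/1e3)[2][-1]
    return v[:3]/v[3]
E
python3 - <<'E'
from h import *
S=pickle.load(open("scene0.pkl","rb"));T=pickle.load(open("top0.pkl","rb"))
def c(p,x,y,w,h,f): return cv2.resize(p["frame"][y:y+h,x:x+w],None,fx=f,fy=f,interpolation=cv2.INTER_CUBIC)
a=c(S,240,235,130,90,6);cv2.imwrite("pics/s1.png",a)
cv2.imwrite("pics/t1.png",c(T,360,110,80,105,5.5)); 
cv2.imwrite("pics/sn.png",c(S,340,155,90,70,8)); cv2.imwrite("pics/tn.png",c(T,220,140,65,80,7))
print("nut tri",tri([S,T],[(384.3,182.7),(247.8,180.5)]))
E
```

```text
nut tri [548.38205224 214.99260874  54.22299742]
```

View pics/s1.png

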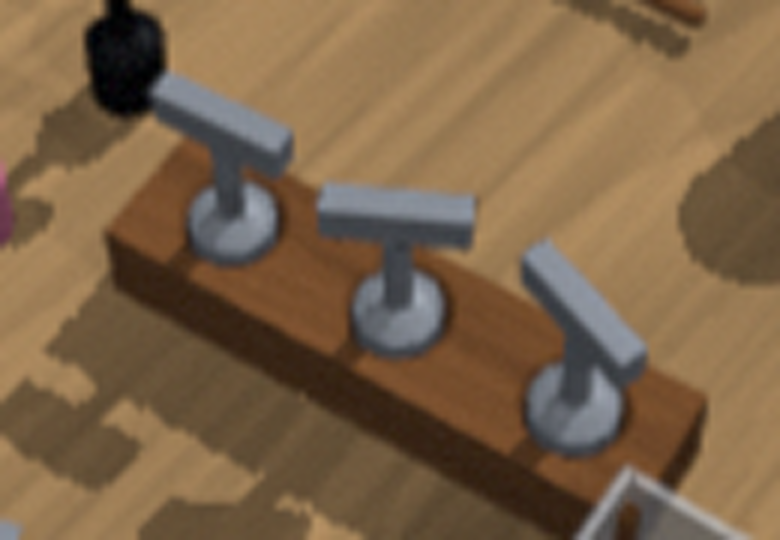

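View pics/t1.png

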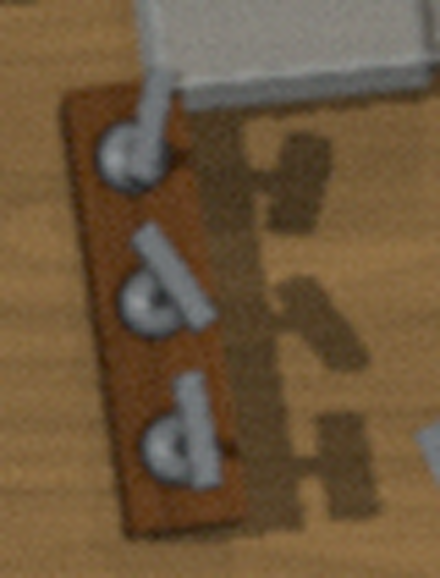

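View pics/sn.png

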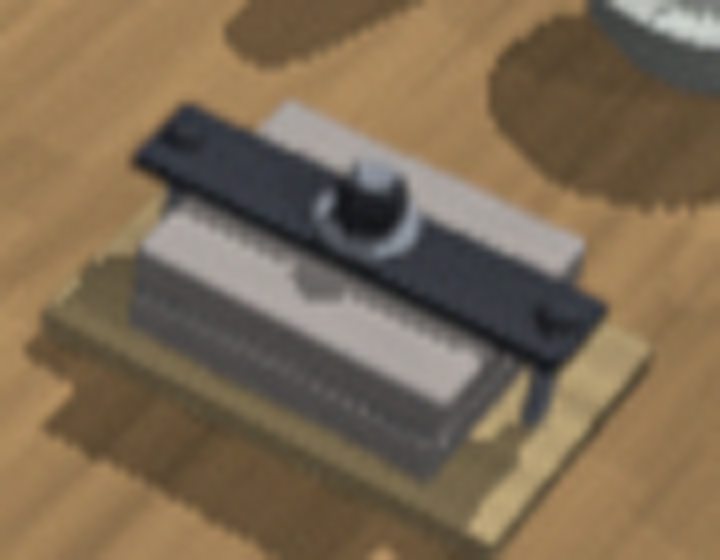

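View pics/tn.png

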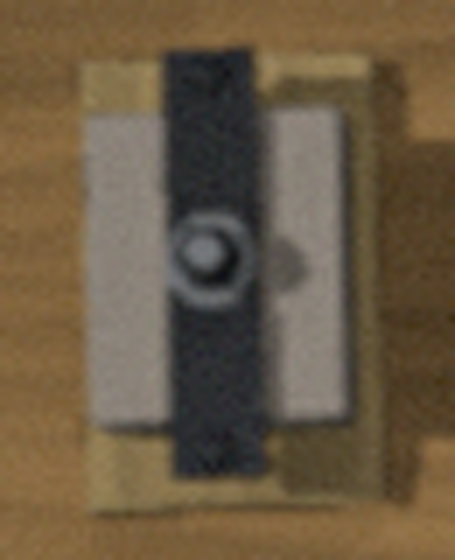

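The crops confirm it: the three grey steel keys are in the stand, and the black and pink ones are not. I'll fit their poses by matching a projected model against the network silhouettes in both views.

```bash
cat > fit.py <<'E'
from h import *
from scipy.optimize import minimize
def circ(r,z,n=24): a=np.arange(n)*2*np.pi/n; return np.c_[r*np.cos(a),r*np.sin(a),0*a+z]
def keyparts(zmin=0):
    b=np.array([[sx*30,sy*7,z] for sx in(-1,1) for sy in(-1,1) for z in(92,112)],float)
    return [b,np.r_[circ(6,38),circ(6,92)],np.r_[circ(18,zmin),circ(18,38)]]
def tf(P,x,y,z,yaw):
    c,s=np.cos(yaw),np.sin(yaw);return np.c_[c*P[:,0]-s*P[:,1]+x,s*P[:,0]+c*P[:,1]+y,P[:,2]+z]
F=4
def render(p,parts,pose,box):
    x0,y0,x1,y1=box;m=np.zeros(((y1-y0)*F,(x1-x0)*F),np.uint8)
    for P in parts:
        u=(proj(p,tf(P,*pose))-[x0,y0]+.5)*F-.5
        cv2.fillConvexPoly(m,cv2.convexHull(np.round(u*16).astype(np.int32)),255,shift=4)
    return cv2.resize(m,(x1-x0,y1-y0),interpolation=cv2.INTER_AREA)/255.
def fitkey(views,z,x0,zmin=35):
    parts=keyparts(zmin)
    def cost(q):
        e=0
        for p,m,box in views:
            r=render(p,parts,(q[0],q[1],z,q[2]/30),box);e+=np.abs(r-m[box[1]:box[3],box[0]:box[2]]).sum()/m.sum()
        return e
    best=None
    for yaw in np.arange(0,180,15):
        q=np.array([x0[0],x0[1],np.radians(yaw)*30]);r=minimize(cost,q,method="Nelder-Mead",options=dict(initial_simplex=q+np.array([[0,0,0],[10,0,0],[0,10,0],[0,0,6.]]),maxiter=150,xatol=.05,fatol=1e-4))
        if best is None or r.fun<best.fun: best=r
    return best
E
python3 - <<'E'
from fit import *
from bench import optics,nets
S=optics.get_image("scene");T=optics.get_image("top")
pickle.dump((S,T),open("st1.pkl","wb"))
res={}
for n,p in(("S",S),("T",T)):
    res[n]=nets.silhouettes("key_a",p)
    for d in res[n]: print(n,d["conf"],d["extent"],d["region"].sum())
    for k in("stand","clamp"):
        res[n+k]=nets.silhouettes(k,p)
        for d in res[n+k]: print(n,k,d["conf"],d["extent"],d["region"].sum())
pickle.dump(res,open("sil1.pkl","wb"))
K,R,t=cam(T);print(-R.T@t); K,R,t=cam(S);print(-R.T@t)
E
```

```text
S 0.94 [331.8, 276.8, 346.7, 310.9] 416
S 0.9 [245.1, 218.6, 268.6, 252.6] 453
S 0.71 [293.0, 267.7, 318.3, 293.2] 439
S 0.68 [268.5, 247.3, 290.2, 277.9] 376
S 0.58 [223.7, 238.0, 244.1, 280.2] 389
S 0.58 [192.6, 211.7, 212.2, 247.4] 475
S stand 0.82 [259.3, 260.7, 359.2, 327.9] 2359
S stand 0.29 [126.6, 302.5, 243.7, 349.2] 1602
S clamp 0.63 [343.8, 167.7, 425.1, 226.9] 2531
T 0.67 [399.5, 267.0, 420.7, 276.9] 182
T 0.65 [383.4, 154.5, 398.6, 170.8] 170
T 0.54 [404.4, 218.4, 419.7, 232.2] 172
T 0.51 [374.4, 216.9, 385.1, 236.6] 194
T 0.48 [385.9, 176.6, 403.4, 199.6] 230
T 0.45 [377.9, 123.7, 394.7, 143.4] 191
T stand 0.87 [372.5, 125.7, 406.4, 206.9] 1335
T clamp 0.86 [230.2, 145.6, 276.7, 215.3] 2764
T clamp 0.28 [387.7, 178.1, 402.7, 198.3] 183
[ 332.76976235  -14.8969137  1511.73123667]
[ 938.90447988 -596.49358867  873.22207667]
```

```bash
python3 - <<'E'
from fit import *
S,T=pickle.load(open("st1.pkl","rb"));r=pickle.load(open("sil1.pkl","rb"))
S0=[d for d in r["S"]];T0=[d for d in r["T"]]
pairs=[(3,4),(2,1),(0,5)]
out=[]
def bx(d):e=d["extent"];return [int(e[0])-8,int(e[1])-8,int(e[2])+9,int(e[3])+9]
for a,b in pairs:
    e=T0[b]["extent"];x0=ray(T,((e[0]+e[2])/2,(e[1]+e[3])/2),80)
    f=fitkey([(S,S0[a]["region"].astype(float),bx(S0[a])),(T,T0[b]["region"].astype(float),bx(T0[b]))],10,x0)
    q=f.x;print(q[:2].round(1),np.degrees(q[2]/30).round(1)%180,f.fun);out.append([q[0],q[1],10,q[2]/30])
    for w in((S,S0[a]),(T,T0[b])):
        g=fitkey([(w[0],w[1]["region"].astype(float),bx(w[1]))],10,x0);print("   single",g.x[:2].round(1),np.degrees(g.x[2]/30).round(1)%180,g.fun.round(3))
out=np.array(out);np.save("keys.npy",out)
print(np.diff(out[:,:2],axis=0),np.linalg.norm(np.diff(out[:,:2],axis=0),axis=1))
def ov(p,x,y,w,h,f,name):
    im=cv2.resize(p["frame"][y:y+h,x:x+w],None,fx=f,fy=f,interpolation=cv2.INTER_CUBIC)
    for k in out:
        for P in keyparts(35):
            u=(proj(p,tf(P,*k))-[x,y]+.5)*f;cv2.polylines(im,[cv2.convexHull(u.astype(np.int32))],True,(0,255,0),1)
    return im
cv2.imwrite("pics/ov1.png",ov(S,250,240,110,80,7,""));cv2.imwrite("pics/ov2.png",ov(T,360,110,80,105,5.5,""))
E
```

```text
[ 515.7 -220.9] 8.9 0.4316653062705193
   single [ 517.2 -223.8] 4.7 0.168
   single [ 515.  -219.8] 8.9 0.177
[ 595.9 -209.7] 31.5 0.4943312498522121
   single [ 598.1 -212. ] 34.5 0.111
   single [ 594.6 -208.5] 27.6 0.25
[ 676.9 -198.1] 165.6 0.39489301761784057
   single [ 680.1 -202.5] 157.8 0.151
   single [ 676.9 -197.6] 165.8 0.107
[[80.19377021 11.21419344]
 [81.01340727 11.54695574]] [80.97406322 81.83217182]
```

View pics/ov1.png

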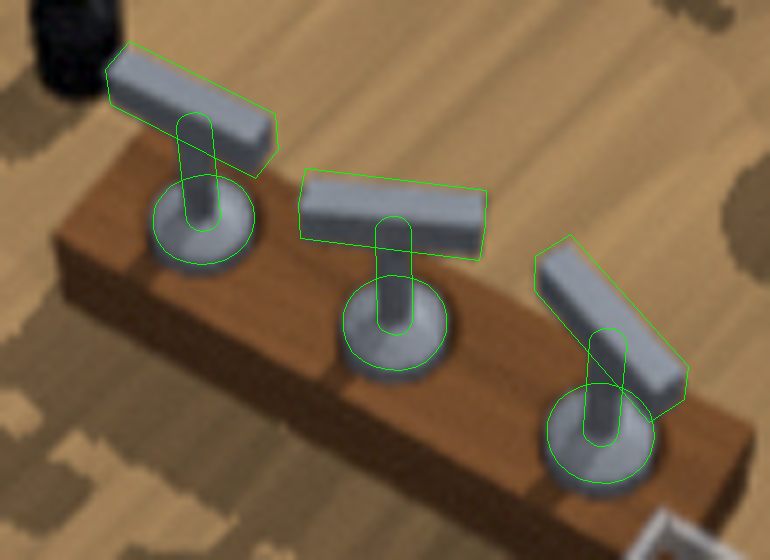

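View pics/ov2.png

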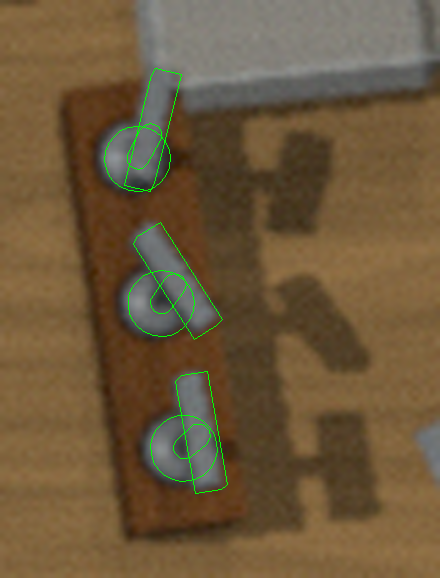

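The overlay matches all three keys to within about 2–3 mm (near key at (196,215) in the scene crop, middle (393,322), far (600,432)). Next: the nut's position and yaw.

```bash
cat > nut.py <<'E'
from fit import *
S,T=pickle.load(open("st1.pkl","rb"))
def hexa(z,yaw=0,af=24): a=np.radians(30+60*np.arange(6))+yaw;r=af/np.sqrt(3);return np.c_[r*np.cos(a),r*np.sin(a),0*a+z]
def ovn(p,x,y,w,h,f,nx,ny,yaw,hy,name):
    im=cv2.resize(p["frame"][y:y+h,x:x+w],None,fx=f,fy=f,interpolation=cv2.INTER_CUBIC)
    def L(P,c,cl=True):
        u=(proj(p,P)-[x,y]+.5)*f;cv2.polylines(im,[np.round(u).astype(np.int32)],cl,c,1)
    L(tf(circ(20,71),nx,ny,0,0),(0,255,0));
    L(tf(hexa(71,hy),nx,ny,0,0),(0,255,255));L(tf(hexa(87,hy),nx,ny,0,0),(0,255,255))
    for d in(-81,81):L(tf(circ(6,74),nx+d*np.cos(yaw),ny+d*np.sin(yaw),0,0),(255,0,255))
    cv2.imwrite(name,im)
E
python3 - <<'E'
from nut import *
r=pickle.load(open("sil1.pkl","rb"))
X=tri([S,T],[(385.6,181.6),(249.7,176.6)]);print(X, ray(T,(249.7,176.6),71),ray(S,(385.6,181.6),71))
# caps in top crop
f=7
for a in((215,72),(222,460)): print(ray(T,((a[0]+.5)/f-.5+220,(a[1]+.5)/f-.5+140),74))
n=ray(T,(249.7,176.6),71)
ovn(S,340,155,90,70,8,n[0],n[1],0,0,"pics/n1.png");ovn(T,220,140,65,80,7,n[0],n[1],0,0,"pics/n2.png")
E
```

```text
[557.12996001 206.52792403  70.26700833] [557.81794756 207.01118343  71.        ] [556.44265117 204.60060923  71.        ]
[637.83282395 205.61148525  74.        ]
[471.92541877 201.01657754  74.        ]
```

View pics/n1.png

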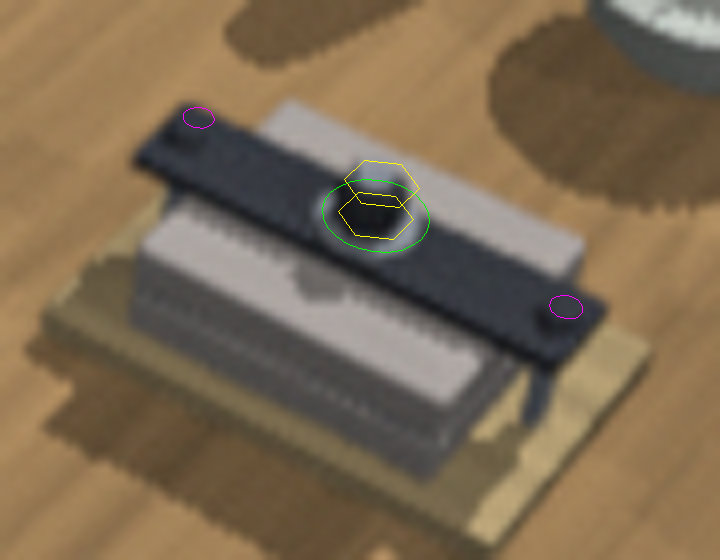

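View pics/n2.png

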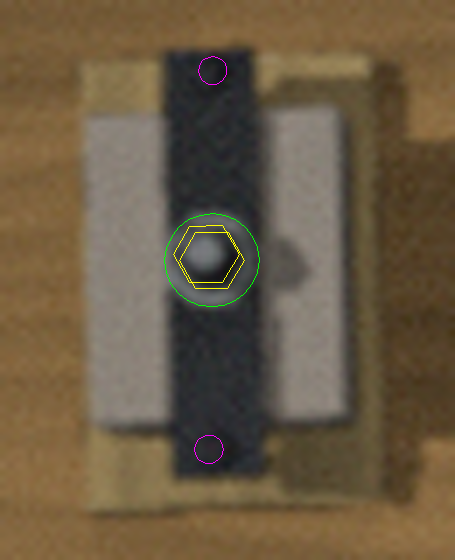

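```bash
python3 - <<'E'
from nut import *
from bench import optics
fs=[S["frame"].astype(float)]
a=cv2.resize(S["frame"][170:194,370:402],None,fx=16,fy=16,interpolation=cv2.INTER_LANCZOS4)
b=cv2.resize(T["frame"][164:188,236:262],None,fx=16,fy=16,interpolation=cv2.INTER_LANCZOS4)
im=np.hstack([a[:384],b[:384]])[:, :800]
im=np.clip(255*(im/255.)**.5,0,255).astype(np.uint8)
cv2.imwrite("pics/nz.png",im);print(im.shape)
E
```

```text
(384, 800, 3)
```

View pics/nz.png

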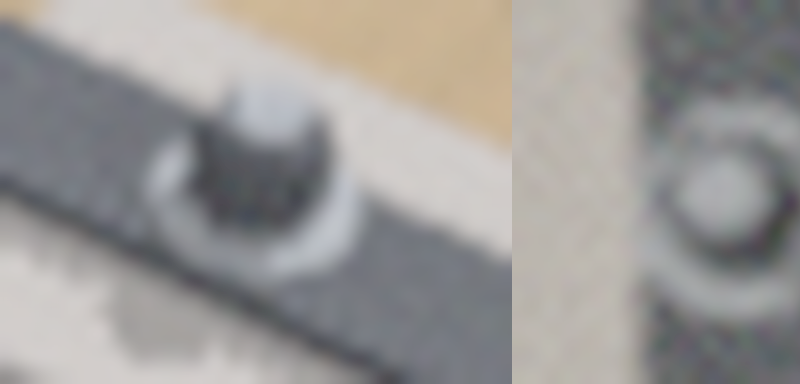

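Nut yaw can't be resolved at this scale, so I'll start aligned with the strap (about 1.6°) and search in yaw while pressing lightly if it doesn't drop on. Starting with the near key at (515.5,-221).

move_arm(steps=[[0.1,35,35,0,0,0,-0.08],[0.1,65,65,0,0,0,-0.16],[0.1,90,95,0,0,0,-0.236],[0.1,115,128,0,0,0,-0.236],[0.1,140,160,0,0,0,-0.236]])

```text
clock: 1.32
position: [374.4, -420.7, 231.4]
ee_rot: [-0.076, 0.997, -0.0, 0.0]
contact_force: [0.4, -0.2, -0.2]
gripper_width: 46.6
```

move_arm(steps=[[0.1,25,33,0,0,0,0],[0.1,50,66,0,0,0,0],[0.1,75,99,0,0,0,0],[0.1,100,132,0,0,0,0],[0.1,125,165,0,0,0,0]])

```text
clock: 1.73
position: [499.5, -255.3, 231.7]
ee_rot: [-0.076, 0.997, -0.0, 0.0]
contact_force: [1.1, -0.9, -0.4]
gripper_width: 46.8
```

move_arm(steps=[[0.1,14,33,0,0,0,0],[0.1,14,33,-40,0,0,0],[0.1,14,33,-80,0,0,0],[0.1,14,33,-80,0,0,0],[0.1,14,33,-80,0,0,0]])

```text
clock: 2.15
position: [511.5, -224.1, 150.2]
ee_rot: [-0.076, 0.997, 0.0, -0.002]
contact_force: [0.6, 0.6, 1.1]
gripper_width: 47.0
```

```bash
cat > look.py <<'E'
from fit import *
from bench import optics,readout
import sys
def look(tag,sb,tb,fs,ft):
    S=optics.get_image("scene");T=optics.get_image("top");pickle.dump((S,T),open(f"st_{tag}.pkl","wb"))
    ims=[]
    for p,b,f in((S,sb,fs),(T,tb,ft)):
        x,y,w,h=b;ims.append(cv2.resize(p["frame"][y:y+h,x:x+w],None,fx=f,fy=f,interpolation=cv2.INTER_CUBIC))
    h=max(i.shape[0] for i in ims);ims=[cv2.copyMakeBorder(i,0,h-i.shape[0],0,0,cv2.BORDER_CONSTANT) for i in ims]
    im=np.hstack(ims);cv2.imwrite(f"pics/{tag}.png",im);print(im.shape);s=readout.read_state();print(s["clock"],s["position"].round(1),s["ee_rot"].round(4),s["contact_force"].round(1),s["wrist_torque"].round(2),s["gripper_width"])
    return S,T
E
python3 -c "
from look import *
look('k1a',(235,190,130,120),(350,100,90,110),3.4,3.4)"
```

```text
(408, 748, 3)
2.25 [ 514.  -225.1  153.6] [-0.0759  0.9971 -0.001   0.0016] [0.3 0.2 0.4] [-0.05  0.02 -0.  ] 47.01526549312317
```

View pics/k1a.png

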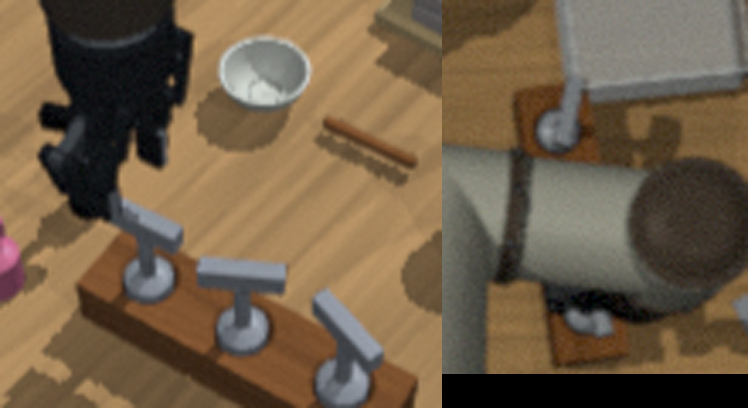

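```bash
python3 -c "
from fit import *
S,T=pickle.load(open('st_k1a.pkl','rb'))
k=np.load('keys.npy');print(k)
print(((proj(S,[[514,-225,153.6],[515,-221,112],[515,-221,122],[514,-225,140]])-[235,190]))*3.4)
cv2.imwrite('pics/k1full.png',S['frame'])
"
```

```text
[[ 5.15731039e+02 -2.20893477e+02  1.00000000e+01  1.54708818e-01]
 [ 5.95924809e+02 -2.09679284e+02  1.00000000e+01  5.50353915e-01]
 [ 6.76938217e+02 -1.98132328e+02  1.00000000e+01 -2.50859765e-01]]
[[132.498161   187.25656864]
 [141.67166832 221.09536046]
 [140.73275959 212.48927473]
 [133.89393707 199.51187462]]
```

View pics/k1full.png

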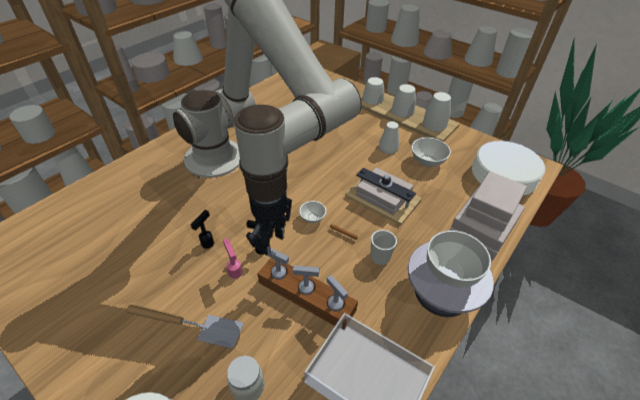

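move_arm(steps=[[0.1,0,0,-15,0,0,0],[0.1,0,0,-30,0,0,0],[0.1,0,0,-30,0,0,0],[0.1,0,0,-30,0,0,0]])

```text
clock: 2.58
position: [513.4, -225.0, 123.2]
ee_rot: [-0.076, 0.997, -0.001, 0.001]
contact_force: [-0.4, -0.5, 0.6]
gripper_width: 46.7
```

```bash
python3 -c "
from look import *
look('k1b',(245,205,80,80),(350,100,90,110),6,2.5)"
```

```text
(480, 705, 3)
2.6833 [ 513.8 -224.9  123.6] [-7.580e-02  9.971e-01 -7.000e-04  1.900e-03] [-0.1 -0.2  0.2] [ 0.    0.01 -0.03] 46.8657353792886
```

View pics/k1b.png

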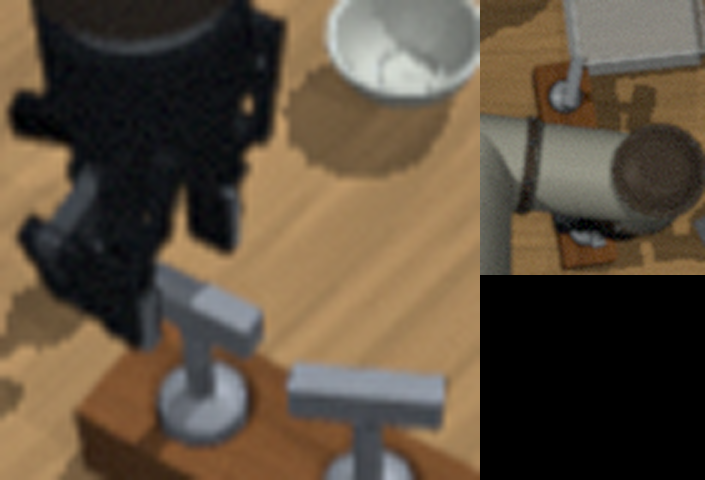

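```bash
python3 -c "
from fit import *
S,T=pickle.load(open('st_k1b.pkl','rb'))
for z in (112,122,128): print(z,((proj(S,[[513.8,-224.9,z],[515.5,-221,z],[520,-221,z],[513.8+23*.15,-224.9-23*.99,z],[513.8-23*.15,-224.9+23*.99,z]])-[245,205]+.5)*6).round(0).tolist())
"
```

```text
112 [[184.0, 308.0], [194.0, 304.0], [202.0, 310.0], [150.0, 349.0], [217.0, 268.0]]
122 [[182.0, 293.0], [192.0, 289.0], [201.0, 295.0], [148.0, 334.0], [216.0, 253.0]]
128 [[181.0, 283.0], [191.0, 279.0], [200.0, 285.0], [147.0, 325.0], [215.0, 243.0]]
```

Fingers straddle the near bar; TCP midpoint and camera agree. Centring by +3,+3 mm, then going down to grip.

move_arm(steps=[[0.1,3,3,0,0,0,0],[0.1,3,3,-15,0,0,0],[0.1,3,3,-30,0,0,0],[-0.5,3,3,-30,0,0,0],[-1,3,3,-30,0,0,0]])

```text
clock: 3.1
position: [515.7, -221.2, 91.6]
ee_rot: [-0.076, 0.997, -0.0, -0.0]
contact_force: [-0.5, -0.8, -0.1]
gripper_width: 23.6
```

move_arm(steps=[[-1,0,0,0,0,0,0],[-1,0,0,0,0,0,0],[-1,0,0,0,0,0,0],[-1,0,0,0,0,0,0]])

```text
clock: 3.43
position: [516.3, -221.3, 92.4]
ee_rot: [-0.076, 0.997, -0.0, 0.001]
contact_force: [-0.1, 0.8, 1.4]
gripper_width: 12.8
```

```bash
python3 -c "
from look import *
look('k1c',(245,205,80,80),(350,100,90,110),6,2.5)"
```

```text
(480, 705, 3)
3.5333 [ 516.3 -221.3   92.3] [-7.600e-02  9.971e-01 -3.000e-04  1.000e-03] [-0.6  1.4  1.9] [ 0.32 -0.05  0.03] 13.112466185350353
```

View pics/k1c.png

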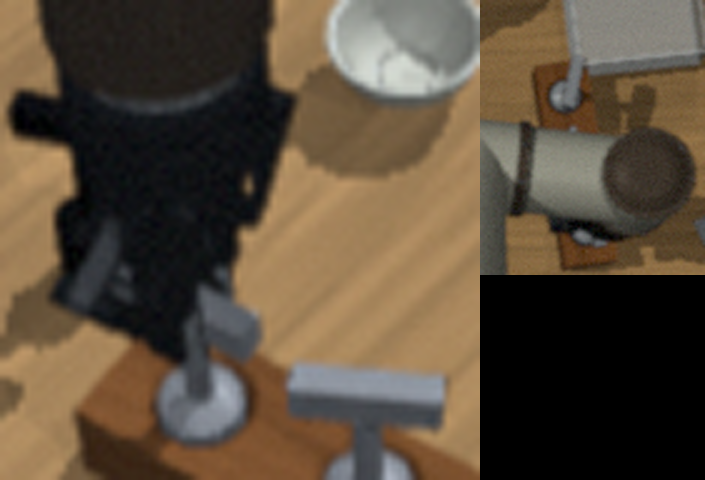

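Gripped (13 mm). Lifting straight out.

move_arm(steps=[[-1,0,0,20,0,0,0],[-1,0,0,55,0,0,0],[-1,0,0,90,0,0,0],[-1,0,0,120,0,0,0],[-1,0,0,120,0,0,0]])

```text
clock: 3.95
position: [518.6, -222.3, 218.0]
ee_rot: [-0.076, 0.997, -0.002, 0.006]
contact_force: [2.6, -0.6, -2.5]
gripper_width: 13.1
```

```bash
python3 -c "
from look import *
look('k1d',(225,165,110,120),(350,100,90,110),4.5,2.5)"
```

```text
(540, 720, 3)
4.05 [ 515.2 -220.9  211.5] [-7.550e-02  9.971e-01  5.000e-04  5.000e-04] [-0.4  0.2 -4.3] [ 0.04  0.09 -0.01] 12.946395770363036
```

View pics/k1d.png

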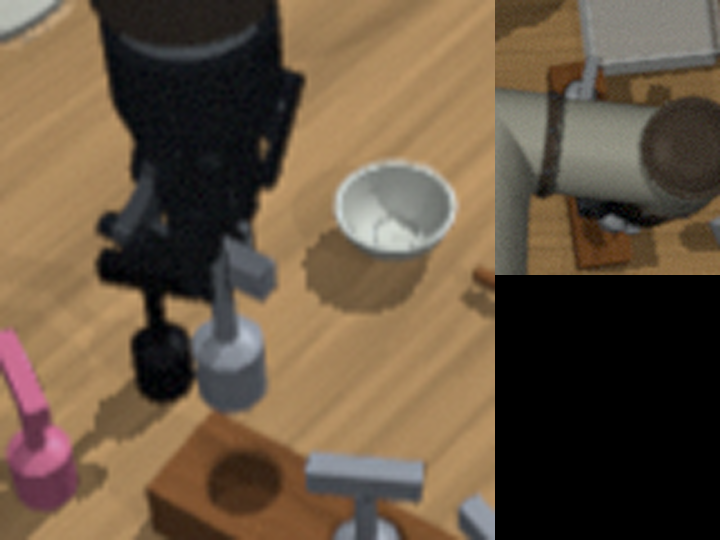

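move_arm(steps=[[-1,3,36,0,0,0,-0.03],[-1,6,75,0,0,0,-0.06],[-1,10,114,0,0,0,-0.1],[-1,14,153,0,0,0,-0.124],[-1,18,192,0,0,0,-0.124]])

```text
clock: 4.47
position: [531.4, -27.8, 208.4]
ee_rot: [-0.013, 1.0, -0.0, -0.003]
contact_force: [1.2, 0.2, -3.1]
gripper_width: 13.2
```

move_arm(steps=[[-1,4,40,0,0,0,0],[-1,8,80,0,0,0,0],[-1,12,120,0,0,0,0],[-1,16,155,0,0,0,0],[-1,20,190,0,0,0,0]])

```text
clock: 4.88
position: [551.6, 162.2, 208.1]
ee_rot: [-0.014, 1.0, -0.001, -0.003]
contact_force: [1.2, 0.5, -3.3]
gripper_width: 12.9
```

move_arm(steps=[[-1,3,30,0,0,0,0],[-1,3,42,0,0,0,0],[-1,3,42,0,0,0,0],[-1,3,42,0,0,0,0],[-1,3,42,0,0,0,0]])

```text
clock: 5.3
position: [555.5, 201.5, 209.7]
ee_rot: [-0.013, 1.0, -0.001, -0.002]
contact_force: [-0.5, -0.3, -3.0]
gripper_width: 13.4
```

```bash
python3 -c "
from look import *
look('k1e',(330,100,110,120),(220,140,65,80),4.5,4)"
```

```text
(540, 755, 3)
5.4 [556.1 201.3 210.7] [-1.310e-02  9.999e-01 -4.000e-04 -8.000e-04] [ 0.1 -0.5 -3.2] [ 0.01 -0.04  0.01] 13.017185280232333
```

View pics/k1e.png

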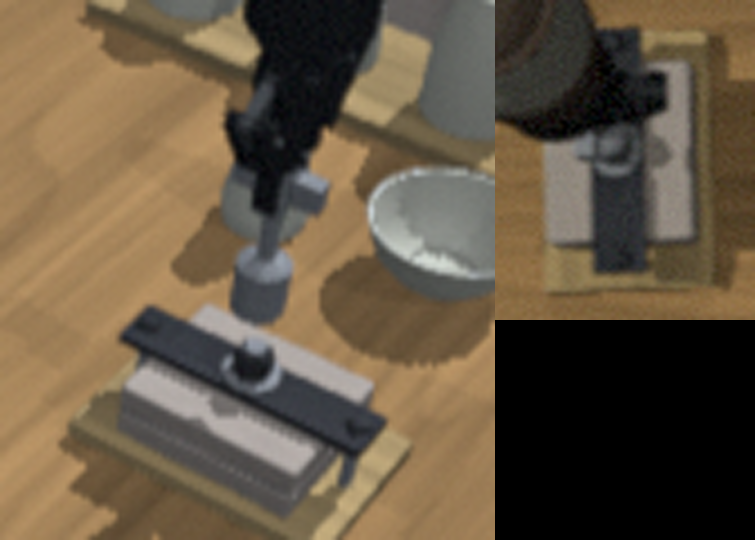

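move_arm(steps=[[-1,1,4,-10,0,0,0],[-1,1,4,-26,0,0,0],[-1,1,4,-26,0,0,0],[-1,1,4,-26,0,0,0]])

```text
clock: 5.73
position: [556.9, 205.8, 184.1]
ee_rot: [-0.013, 1.0, -0.001, -0.001]
contact_force: [-0.2, 0.1, -3.0]
gripper_width: 13.0
```

```bash
cat > keynut.py <<'E'
from look import *
from nut import hexa
from bench import nets
import sys
def run(tag,off=(0,0),zoff=82.3):
    S,T=look(tag,(360,125,56,75),(220,140,65,80),7,2)
    s=readout.read_state();q=s["ee_rot"];p=s["position"];yaw=2*np.arctan2(q[1],q[0])
    for n,P in(("S",S),("T",T)):
        for d in nets.silhouettes("key_a",P):
            e=d["extent"]
            if d["conf"]>.25 and (350<e[0]<420 if n=="S" else 225<e[0]<275) : print(n,d["conf"],e,d["region"].sum())
    x,y,w,h=360,125,56,75;f=7
    im=cv2.resize(S["frame"][y:y+h,x:x+w],None,fx=f,fy=f,interpolation=cv2.INTER_CUBIC)
    im2=im.copy()
    def hull(X,c,im):
        u=(proj(S,X)-[x,y]+.5)*f;cv2.polylines(im,[cv2.convexHull(np.round(u).astype(np.int32))],True,c,1)
    for P in keyparts(0): hull(tf(P,p[0]+off[0],p[1]+off[1],p[2]-zoff,yaw),(0,255,0),im2)
    hull(tf(circ(20,71),556.4,204.6,0,0),(0,255,255),im2)
    cv2.imwrite(f"pics/{tag}_o.png",np.hstack([im,im2]))
if __name__=="__main__": run(sys.argv[1])
E
python3 keynut.py k1f
```

```text
(525, 522, 3)
5.8333 [558.  206.6 185.8] [-1.380e-02  9.999e-01  1.000e-04  5.000e-04] [-0.4 -0.8 -2.7] [ 0.04 -0.01  0.02] 13.121823795919896
S 0.57 [382.5, 146.4, 404.3, 175.2] 263
T 0.66 [239.8, 171.5, 255.0, 180.7] 78
```

View pics/k1f_o.png

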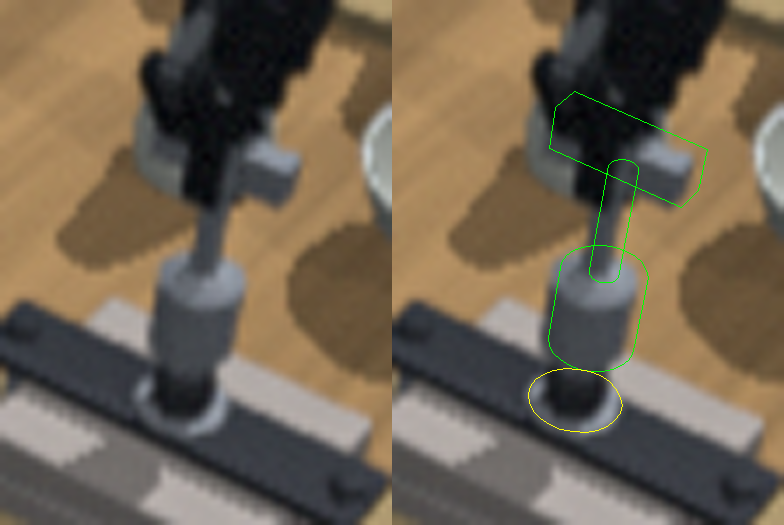

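```bash
cat > lat.py <<'E'
from look import *
from scipy.ndimage import map_coordinates,gaussian_filter1d
def lateral(S,x,y,z,hs=np.arange(8,32,2),r=18,verbose=True):
    """offset of cylinder axis (px along camera-right) from prediction; returns mm lateral"""
    g=cv2.cvtColor(S["frame"],cv2.COLOR_BGR2GRAY).astype(float)
    K,R,t=cam(S);c=-R.T@t;d=np.array([x,y,0])-[c[0],c[1],0];d/=np.linalg.norm(d);lat=np.array([-d[1],d[0],0])
    if (R@lat)[0]<0: lat=-lat
    off=np.arange(-14,14.01,.25)
    prof=[]
    for h in hs:
        P=np.array([x,y,z+h])+lat*(0)+ (np.arange(-34,34.01,.5)[:,None])*lat
        u=proj(S,P);prof.append(map_coordinates(g,[u[:,1],u[:,0]],order=1))
    prof=np.array(prof);m=gaussian_filter1d(prof.mean(0),2);gr=np.gradient(m,.5);s=np.arange(-34,34.01,.5)
    return s,m,gr,lat
E
python3 - <<'E'
from lat import *
S,T=pickle.load(open('st_k1f.pkl','rb'))
x,y,z=558,206.6,185.8-82.3
s,m,gr,lat=lateral(S,x,y,z);print(lat)
for a,b,c in zip(s[::3],m[::3],gr[::3]): print(f"{a:6.1f} {b:6.1f} {c:6.2f}")
cv2.imwrite("pics/k1f_t.png",cv2.resize(T["frame"][150:200,225:280],None,fx=12,fy=12,interpolation=cv2.INTER_CUBIC))
E
```

```text
[ 0.9035237   0.42853813 -0.        ]
 -34.0  151.1  -0.18
 -32.5  150.6  -0.40
 -31.0  150.0  -0.35
 -29.5  149.5  -0.33
 -28.0  149.2  -0.11
 -26.5  149.0  -0.34
 -25.0  147.3  -2.55
 -23.5  139.9  -7.96
 -22.0  122.9 -14.17
 -20.5  100.3 -14.20
 -19.0   83.4  -7.74
 -17.5   76.7  -1.77
 -16.0   76.6   0.97
 -14.5   78.6   1.46
 -13.0   80.8   1.50
 -11.5   83.0   1.34
 -10.0   84.8   1.17
  -8.5   86.7   1.40
  -7.0   89.2   1.98
  -5.5   92.5   2.30
  -4.0   95.8   2.03
  -2.5   98.4   1.42
  -1.0  100.1   0.80
   0.5  101.0   0.42
   2.0  101.3   0.01
   3.5  100.9  -0.55
   5.0   99.6  -1.16
   6.5   97.5  -1.61
   8.0   95.0  -1.57
   9.5   93.2  -0.64
  11.0   93.7   1.47
  12.5   98.1   4.83
  14.0  108.6   8.92
  15.5  123.1   9.11
  17.0  133.7   4.64
  18.5  137.6   1.17
  20.0  138.3   0.08
  21.5  138.2  -0.14
  23.0  138.0  -0.05
  24.5  138.0   0.04
  26.0  138.1  -0.00
  27.5  137.9  -0.24
  29.0  137.1  -0.91
  30.5  135.0  -2.17
  32.0  130.3  -3.88
  33.5  124.8  -2.42
```

View pics/k1f_t.png

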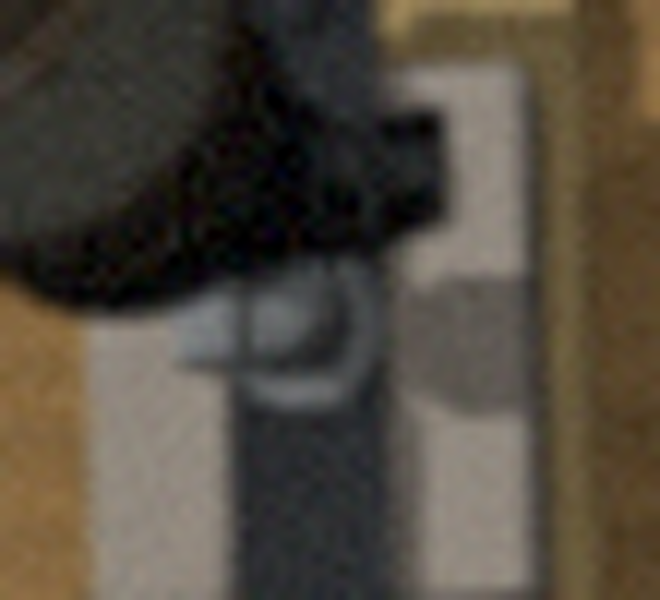

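```bash
python3 - <<'E'
from lat import *
S,T=pickle.load(open('st1.pkl','rb'))
K,R,t=cam(S);c=-R.T@t
n=np.array([556.4,204.6,0]);d=n-[c[0],c[1],0];d/=np.linalg.norm(d)
for k,z in((0,71),(3,71),(6,71),(0,80),(0,76)):
    q=n-d*k
    s,m,gr,lat=lateral(S,q[0],q[1],z,hs=[0])
    i=np.argsort(-np.abs(gr));pk=[j for j in range(1,len(s)-1) if abs(gr[j])>abs(gr[j-1]) and abs(gr[j])>=abs(gr[j+1]) and abs(gr[j])>2]
    print(k,z,"half",np.sqrt(400-k*k).round(1),[(s[j],gr[j].round(1)) for j in pk])
E
```

```text
0 71 half 20.0 [(np.float64(-30.5), np.float64(-2.2)), (np.float64(-20.5), np.float64(11.2)), (np.float64(-14.5), np.float64(-17.0)), (np.float64(12.0), np.float64(18.6)), (np.float64(18.5), np.float64(-13.4)), (np.float64(27.5), np.float64(5.6))]
3 71 half 19.8 [(np.float64(-21.0), np.float64(10.8)), (np.float64(-14.5), np.float64(-13.1)), (np.float64(11.5), np.float64(19.0)), (np.float64(18.5), np.float64(-15.9))]
6 71 half 19.1 [(np.float64(-20.5), np.float64(8.3)), (np.float64(-12.0), np.float64(-6.9)), (np.float64(10.0), np.float64(16.7)), (np.float64(18.5), np.float64(-17.0))]
0 80 half 20.0 [(np.float64(-19.5), np.float64(5.8)), (np.float64(-13.5), np.float64(-12.9)), (np.float64(-4.5), np.float64(2.1)), (np.float64(13.5), np.float64(22.1)), (np.float64(22.5), np.float64(2.4))]
0 76 half 20.0 [(np.float64(-19.0), np.float64(12.2)), (np.float64(-13.0), np.float64(-17.7)), (np.float64(13.5), np.float64(20.6)), (np.float64(18.0), np.float64(-4.8)), (np.float64(25.5), np.float64(5.8))]
```

```bash
cat >> lat.py <<'E'
def depthprof(S,x,y,z,rng=(-40,0),half=3):
    """profile along ground depth dir at height z; peaks of gradient"""
    g=cv2.cvtColor(S["frame"],cv2.COLOR_BGR2GRAY).astype(float)
    K,R,t=cam(S);c=-R.T@t;d=np.array([x,y,0])-[c[0],c[1],0];d/=np.linalg.norm(d);lat=np.array([-d[1],d[0],0])
    s=np.arange(rng[0],rng[1],.5);pr=[]
    for l in np.arange(-half,half+.1,1):
        P=np.array([x,y,z])+s[:,None]*d+l*lat;u=proj(S,P);pr.append(map_coordinates(g,[u[:,1],u[:,0]],order=1))
    m=gaussian_filter1d(np.mean(pr,0),1.5);gr=np.gradient(m,.5)
    pk=[(s[j],gr[j].round(1)) for j in range(1,len(s)-1) if abs(gr[j])>abs(gr[j-1]) and abs(gr[j])>=abs(gr[j+1]) and abs(gr[j])>1.5]
    return [(float(a),float(b)) for a,b in pk]
E
python3 - <<'E'
from lat import *
S0,_=pickle.load(open('st1.pkl','rb'));S,T=pickle.load(open('st_k1f.pkl','rb'))
print("washer",depthprof(S0,555.8,204.3,71,(-40,40)),depthprof(S,555.8,204.3,71,(-40,0)))
print("key bottom",depthprof(S,555.1,205.2,103.5,(-40,40)))
print("key socket top",depthprof(S,555.1,205.2,103.5+38,(-40,40)))
E
```

```text
washer [(-35.0, -8.9), (-24.0, 6.6), (-13.0, -6.9), (14.5, 11.8), (31.0, 1.9)] [(-35.0, -9.2), (-24.0, 6.8), (-13.0, -7.2)]
key bottom [(-32.5, 1.6), (-25.0, 3.2), (21.5, 6.5), (38.5, -2.1)]
key socket top [(-23.5, 6.8), (-3.0, -5.2), (35.5, -1.8), (38.5, -2.2)]
```

Lateral alignment in the scene view agrees to about 0.3 mm, so I'll descend gradually and watch the force.

move_arm(steps=[[-1,0,0,-6,0,0,0],[-1,0,0,-10,0,0,0],[-1,0,0,-12,0,0,0],[-1,0,0,-12,0,0,0]])

```text
clock: 6.27
position: [557.0, 206.6, 172.4]
ee_rot: [-0.014, 1.0, -0.0, -0.001]
contact_force: [-0.5, 0.7, -3.6]
gripper_width: 13.1
```

move_arm(steps=[[-1,0,0,-2,0,0,0],[-1,0,0,-4,0,0,0],[-1,0,0,-4,0,0,0]])

```text
clock: 6.52
position: [557.3, 206.8, 168.9]
ee_rot: [-0.014, 1.0, -0.0, -0.0]
contact_force: [-0.7, 0.2, -2.7]
gripper_width: 13.2
```

move_arm(steps=[[-1,0,0,-2,0,0,0],[-1,0,0,-2,0,0,0]])

```text
clock: 6.68
position: [557.6, 206.6, 167.1]
ee_rot: [-0.014, 1.0, -0.0, 0.0]
contact_force: [0.8, -0.2, -3.1]
gripper_width: 12.9
```

move_arm(steps=[[-1,0,0,-2,0,0,0],[-1,0,0,-2,0,0,0]])

```text
clock: 6.85
position: [557.5, 206.6, 165.0]
ee_rot: [-0.014, 1.0, -0.0, -0.0]
contact_force: [0.4, -1.4, -4.4]
gripper_width: 13.2
```

move_arm(steps=[[-1,0,0,-2,0,0,0],[-1,0,0,-4,0,0,0],[-1,0,0,-4,0,0,0]])

```text
clock: 7.1
position: [557.5, 206.6, 160.9]
ee_rot: [-0.014, 1.0, -0.0, -0.0]
contact_force: [1.2, -0.6, -4.0]
gripper_width: 12.9
```

```bash
python3 keynut.py k1g
```

```text
(525, 522, 3)
7.2 [557.5 206.6 161. ] [-1.380e-02  9.999e-01 -2.000e-04 -2.000e-04] [ 0.9 -0.5 -4.9] [-0.46 -0.34  0.01] 13.248168738861757
S 0.5 [384.1, 151.2, 402.9, 183.1] 274
T 0.55 [241.7, 173.4, 259.5, 184.2] 104
```

View pics/k1g_o.png

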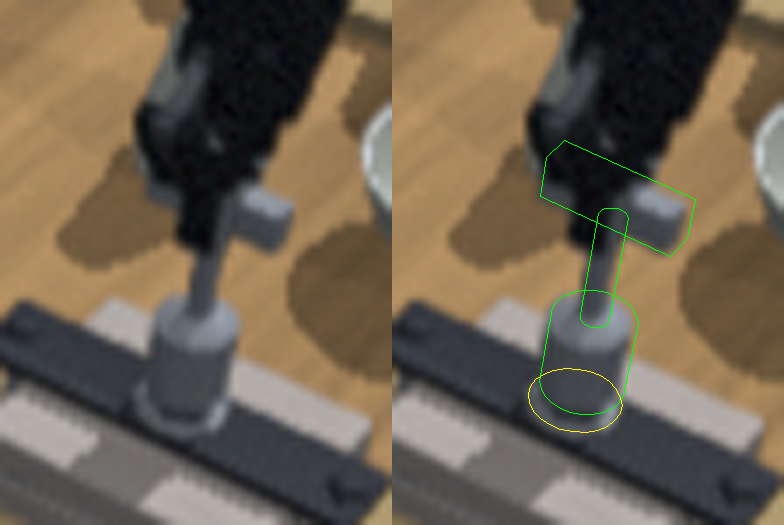

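Bottom edge is now about 8 mm above the washer, below the height where a wrong key would perch, with no push-back. Continuing down to the washer.

move_arm(steps=[[-1,0,0,-2,0,0,0],[-1,0,0,-4,0,0,0],[-1,0,0,-4,0,0,0]])

```text
clock: 7.55
position: [557.5, 206.7, 157.0]
ee_rot: [-0.014, 1.0, -0.0, -0.0]
contact_force: [0.9, -2.2, -3.6]
gripper_width: 13.0
```

move_arm(steps=[[-1,0,0,-2,0,0,0],[-1,0,0,-2,0,0,0]])

```text
clock: 7.72
position: [557.5, 206.8, 155.1]
ee_rot: [-0.014, 1.0, -0.0, -0.0]
contact_force: [1.9, -1.4, -4.0]
gripper_width: 13.2
```

move_arm(steps=[[-1,0,0,-1,0,0,0],[-1,0,0,-2,0,0,0],[-1,0,0,-2,0,0,0]])

```text
clock: 7.97
position: [557.6, 206.8, 153.4]
ee_rot: [-0.014, 1.0, -0.0, 0.0]
contact_force: [0.6, -2.1, -1.3]
gripper_width: 13.2
```

move_arm(steps=[[-1,0,0,-1,0,0,0],[-1,0,0,-1,0,0,0]])

```text
clock: 8.13
position: [557.8, 206.9, 153.3]
ee_rot: [-0.014, 1.0, 0.0, 0.0]
contact_force: [-0.5, -1.7, 3.4]
gripper_width: 13.1
```

Contact came at TCP z 153.3 = 71 + 82.3, exactly the fully-down height. I'll press 1 mm more and check in the picture.

move_arm(steps=[[-1,0,0,-1,0,0,0],[-1,0,0,-1,0,0,0],[-1,0,0,-1,0,0,0]])

```text
clock: 8.38
position: [558.0, 206.9, 153.3]
ee_rot: [-0.014, 1.0, 0.0, 0.001]
contact_force: [-1.6, -1.3, 7.1]
gripper_width: 13.2
```

```bash
python3 keynut.py k1h; python3 - <<'E'
from lat import *
S,T=pickle.load(open('st_k1h.pkl','rb'))
for hs in(np.arange(6,14,2),np.arange(22,30,2)):
    s,m,gr,lat=lateral(S,555.8,204.3,71,hs=hs);print(hs[0],s[np.argmin(gr)],s[20:][np.argmax(gr[20:])])
s,m,gr,lat=lateral(S,555.8,204.3,71,hs=np.arange(52,62,2));print([(float(s[j]),round(float(gr[j]),1)) for j in range(1,len(s)-1) if abs(gr[j])>abs(gr[j-1]) and abs(gr[j])>=abs(gr[j+1]) and abs(gr[j])>3])
cv2.imwrite("pics/k1h_full.png",S["frame"])
E
```

```text
(525, 522, 3)
8.4833 [558.  206.9 153.3] [-1.420e-02  9.999e-01  2.000e-04  9.000e-04] [-1.4 -2.7  7.3] [-0.79  0.69 -0.01] 13.543417065721627
S 0.58 [383.3, 152.7, 403.1, 184.4] 308
T 0.39 [241.8, 173.2, 260.4, 182.9] 94
6 -28.0 18.5
22 -17.5 18.5
[(-4.5, -15.3), (7.0, 14.0)]
```

View pics/k1h_o.png

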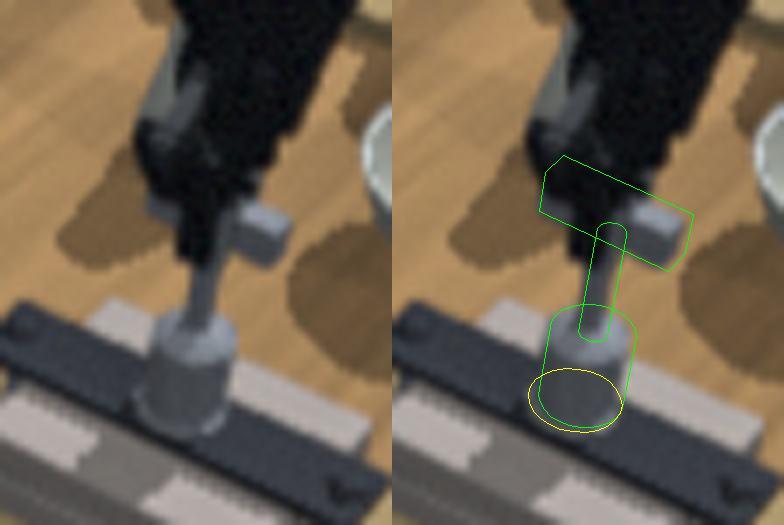

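View pics/k1h_full.png

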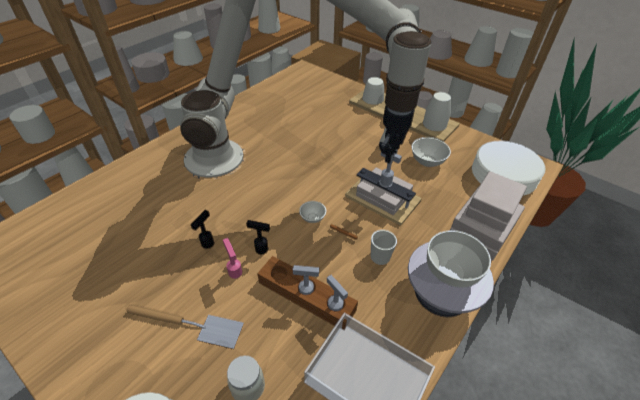

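The socket now surrounds the nut with its lower end on the washer at (181,425) in the left crop. The shank is upright, the other two keys are still in the stand, and nothing else moved. Handing in with the grip held.

```bash
python3 -c "
from bench import workorder,readout
print(workorder.job_done());s=readout.read_state();print(s['clock'],s['position'],s['contact_force'],s['gripper_width'])"
```

```text
the job is handed in; nothing more can be done
None
the job is handed in; nothing more can be done
```

The first key I tried, the one in the stand hole nearest the robot, fits the nut. I handed the job in at about 8.5 s with that key still gripped and fully down, so no key had to go back in the stand.

- **Height:** contact came at TCP z 153.3 mm, which puts the key's lower end at about 71 mm, the washer height. A wrong key would have stopped 15–20 mm higher. The last reading showed about 7 N of upward push and a 13.5 mm grip opening.
- **Upright:** in the picture the socket encloses the nut, and the shank is within about 1° of vertical.
- **Surroundings:** the other two keys were still in the stand, and nothing else on the bench looked moved.

**Checks that disagreed or failed:**
- The two cameras differed by 2–5 mm on positions.
- One edge measurement on the descending socket suggested it was 5–7 mm off towards the camera. I put this down to the rim's bevel, and the key went down without resistance.
- One edge reading near the foot of the socket failed in the last picture.
- The nut's turn could not be read from the images. Aligning with the strap was enough.
- Reading the state after handing in was refused, so I have no reading from that last second.

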